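# Load the dyed block on the sloped deburring rest

### The arm

A 6-joint arm with a two-finger parallel gripper is mounted at the origin on the work surface. World frame = base frame: x ahead of the robot, y to its left, z up, the work surface at z = 0. Lengths are in mm, angles in rad, forces in N, time in s.
With the tool pointing down it reaches from about 300 to 875 mm from the base axis. Payload 6.4 kg.
Tool frame: the origin (TCP) lies at the very end of the fingers, on their centre line; the grasp point (between the pads) lies 19 mm behind it (manip.grip_depth is the distance from the TCP to the grasp point, in mm); z points along the fingers, y is the line along which they close (so a half turn about z gives the same grasp; the last joint's range is limited). The gripper opens to 85 mm and grips with 20 to 120 N. Pads are 22 mm wide; open, the fingers measure 114 mm over their backs; the gripper's body (76 mm by 85 mm) begins 54 mm behind the grasp point. The pads swing forward as they close: fully open they stand 13 mm farther back than shut.
Start: joints at [-1.374, 0.181, 1.607, -0, 1.354, -0.206], TCP at [225.415, -528.989, 231.288] pointing down, gripper open.
Joint ranges: [-2.99, 2.99], [-0.89, 2.07], [0.3, 2.58], [-1.14, 4.28], [0, 2.63], [-3.12, 3.12]. Speed limits (rad/s): [2.57, 2.57, 3.01, 3.14, 3.14, 3.14].

### API

Orientations are given as [roll, pitch, yaw] about the fixed x, y, z axes, in that order (R = Rz(yaw) Ry(pitch) Rx(roll)).
In Python, from plant import sense, viewer, manip gives the robot as it stands.
- The arm moves only by the tool servo_tool, never from a script. Its argument "steps" is a list that holds one entry, the list of rows, each a list of 7 numbers: the turn, a rotation vector about the tool's x, y, z each as a share of 30 degrees, from -1 to 1, then the shift along the tool's x, y, z each as a share of 750 mm, from -1 to 1, then the gripper command: -1 is shut, 1 is fully open, values between are in proportion. In form: [[[rx, ry, rz, dx, dy, dz, hand], ...]]. A call has exactly 10 rows; each row shifts and turns the commanded pose from where the row before left it, along the tool's axes as they then stand; what a row does not reach is not made up. A row lasts 1/10 s, in which the tool goes at most 50 mm and 8.59 degrees, less where a joint would pass 70% of its speed; a pose out of reach is approached as far as the arm can. A call with a number of a shift or a turn outside -1 to 1 is refused whole. A call with a gripper value outside its range is refused whole. The fingers move at their own pace and stop on an object; "force" is the grip in N (left out, the last holds). Time passes only in rows, so rows that do not move let the fingers close, or fill a call up. It gives the time, the measured TCP pose, the force, the opening and the grip force at its end, in the units of the state.
- sense(): the state, without advancing time (a new reading comes with each control period).
- viewer.snapshot(name): name is "side" or "top" or "wrist"; returns a dict with "frame" (384x512x3 uint8, red, green, blue), "mtx" (3x3 intrinsics, pixels), "rvec" (rotation vector, rad) and "tvec" (3), from world to camera coordinates, as OpenCV has them. Camera axes: x right, y down, z forward; pixel columns grow to the right and rows downward; lengths in mm; the calibration is good to about 2 mm. A picture is of the moment at which its call begins. There is no depth.
- manip.close_job(): hands the job in; it is judged then, once.
The state is a dict: "clock": time; "joint_positions": joint angles; "joint_velocities": joint speeds; "effort": joint torques, N m; "ee_pos": TCP position; "ee_rot": TCP orientation; "force": force on the tool from outside, world axes, zero at the start; "moment": the same for the moment, N m; "gripper_width": finger opening in mm; "finger_force": force on a finger pad.
Only numpy, scipy, OpenCV 4.12 (cv2) and the standard library are available. Lean on these libraries where they do the work, as an engineer would, in place of code of your own. Each camera call takes 0.05 s, during which the arm holds its last target. There are 200 camera calls.

### The job

Lay the block with the purple-dyed end on the narrow sloped bar of the deburring stand: lengthwise along the bar, flat on it and centred across it, purple end uphill, its plain end down against the lip at the bar's foot. Set it down gently and let go of it; then, with the block lying there by itself, swing the yellow keeper arm over it by the red knob until the arm stops. Leave the other blocks and the things on the bench where they are.

Things in the scene. Friction and masses are not known exactly. Their poses are not given: they have to be found in the camera images.
- dyed_block_center (a point): Centre of the block to load: loose aluminium block 110 x 40 x 32 mm (about 0.4 kg), two black bores in its top, one end painted purple over 34 mm; it starts flat on the bench, its centre 16 mm above it. Axes: x along the 110 mm length towards the purple end, y along the 40 mm width, z along the 32 mm thickness (up at the start).
- dyed_block: The same block; origin at the centre of its 110 x 40 mm underside, 16 mm below its centre; same axes.
- dyed_end (a point): Centre of the purple end face of that block, 55 mm from its centre along x; same axes.
- rest: Sloped steel bar of the stand, 24 mm wide, top face 130 mm long at 30 degrees. Origin: on that face, on its centreline, at the foot of the lip's inner side, 60 mm above the bench. x uphill, y left looking uphill, z square to the face. Lip: 24 wide, 8 thick, 16 mm high, at x = -8 to 0. Fixed in each run. A seated block has its centre at x = 55, y = 0, z = 16 mm here.
- stand: Green stand that carries the bar, fixed in each run, in a new place and yaw each time. Base plate 200 x 100 x 12 mm; origin at the centre of its underside, x the level direction in which the bar rises. The bar's sides are open but for the keeper's post, 16 mm in diameter, at x = 100, y = 48 mm of the bar's frame, with a small cross bar under it
- keeper_pivot (a point): Axis of the keeper arm on the top of its post, fixed, at x = 100, y = 48, z = 38 mm in the rest's frame, at half the arm's thickness; axes as the rest's. The arm turns about z of this frame.
- keeper_knob (a point): Grip point of the red knob: cylinder 16 mm in diameter, 34 mm long, on the arm's end, square to the arm, 60 mm from the pivot axis; this point is 20 mm above the arm's top, 14 mm below the knob's top. x along the arm from pivot to knob, z along the knob, parallel to the bar's z.
- keeper (a joint): Angle of the yellow keeper arm (14 mm wide, 6 mm thick, its underside 3 mm over a seated block). 0: it points uphill, clear of the block; grows clockwise seen from above to the stop at 1.571, where it points straight across the bar (the bar's -y) over the block. Light friction, about 1 N at the knob; stays where it is left; starts at 0 to 0.4.
- bare_block_center (a point): The same 110 x 40 x 32 mm aluminium block, lying flat on the bench, but with no paint. Bystander; this point is its centre, 16 mm above the bench; x along its length.
- green_block_center (a point): The same 110 x 40 x 32 mm aluminium block, lying flat on the bench, but with a dark green end. Bystander; this point is its centre, 16 mm above the bench; x along its length towards the green end.
- tool_holder: Bystander: steel tool-post block 44 x 34 x 30 mm with a bolt on it, 68 mm tall in all; origin at the centre of its underside.
- spray_bottle: Bystander: white spray bottle with a blue head, 72 mm in diameter, 221 mm tall; origin at the centre of its underside.
- wire_brush: Bystander: brush lying on the bench, origin on its underside, x along it.
- wrench: Bystander: steel wrench lying on the bench, origin on its underside, x along it.
- screwdriver: Bystander: screwdriver lying on the bench, origin on its underside, x along it.
Mind the look-alikes: they are no part of the job. Leave any orange look-alike of the dyed_block alone.

How it is judged (in metres and radians):
On the way, in this order (a step that is already met when the one before it is completed fails the run):
1. the purple-ended block lies seated on the sloped bar against the lip, let go and at rest (x of dyed_block_center in the frame of rest between 0.051 and 0.06 m and y of dyed_block_center in the frame of rest between -0.007 and 0.007 m and z of dyed_block_center in the frame of rest between 0.013 and 0.019 m and x of dyed_end in the frame of rest above 0.09 m and angle between the x axis of dyed_block_center and the x axis of rest, either way round below 0.1 rad and angle between the z axis of dyed_block_center and the z axis of rest, either way round below 0.06 rad and linear speed of dyed_block below 0.02 m/s and angular speed of dyed_block below 0.2 rad/s and contact force between the fingers and dyed_block below 0.05 N), for 0.3 s.
2. the keeper arm is swung over the block to its stop (value of joint keeper above 1.4 rad), for 0.2 s.
At the end, for the whole second after the job is handed in: The purple-ended block lies on the sloped bar at rest and released: centre within 7 mm of the bar's centreline, plain end within 5 mm of the lip, flat within 0.06 rad, lengthwise within 0.1 rad, purple end uphill; and the keeper arm is across it (joint above 1.4 rad) (all of step 1 and value of joint keeper above 1.4 rad); the robot touches nothing.
It fails at once if another block or a bench thing is moved by more than 25 mm (distance of any of bare_block_center, green_block_center, tool_holder, spray_bottle, wire_brush, wrench, screwdriver from where it was at the start of the episode above 0.025 m).
It fails at once if the block is dropped or forced on the rest (over 60 N) (contact force between dyed_block and rest above 60 N).
It also fails if it takes over 51 s, if anything falls off the work surface, if the arm or the gripper's body presses on something with over 40 N, if the wrist force passes 120 N, or if a joint passes its speed limit or range.

## Working session

There is one attempt and no reset: what is moved stays moved. The work goes in short steps, Python scripts to look and compute and a tool call to move; the robot and the scene stay as the last step left them, time stands still between calls to the robot, and variables do not carry over. Pictures are saved under pics/ and viewed, at most 10 in all, crops included, and the job is handed in when it is done.

Besides the shell and the picture viewer there is one more tool, called after "Call:" in YAML: its name, and indented under it one key for each argument. servo_tool: Moves the arm, as the interface text tells. Its arguments: {"type":"object","properties":{"steps":{"type":"array","items":{"type":"array","items":{"type":"array","items":{"type":"number","minimum":-1,"maximum":1}}}},"force":{"type":"number"}},"required":["steps"]}

```bash
ls; mkdir -p pics
cat > h.py <<'E'
import numpy as np, cv2
from plant import sense, viewer, manip
def snap(n, f=None):
    s=viewer.snapshot(n)
    np.savez(f'{n}.npz',**{k:np.asarray(v) for k,v in s.items()})
    if f: cv2.imwrite('pics/'+f,s['frame'][:,:,::-1])
    return s
def load(n): return dict(np.load(f'{n}.npz'))
def ray(s,u,v):
    R=cv2.Rodrigues(np.array(s['rvec'],float))[0]; t=np.array(s['tvec'],float).ravel()
    d=R.T@np.linalg.inv(s['mtx'])@np.array([u,v,1.]); return -R.T@t, d
def onz(s,u,v,z):
    c,d=ray(s,u,v); return c+d*(z-c[2])/d[2]
def proj(s,P):
    return cv2.projectPoints(np.array(P,float).reshape(-1,3),np.array(s['rvec'],float),np.array(s['tvec'],float),np.array(s['mtx'],float),None)[0].reshape(-1,2)
def rpy(r):
    from scipy.spatial.transform import Rotation as Ro
    return Ro.from_euler('xyz',r).as_matrix()
E
python3 - <<'E'
from h import *
a=snap('top');b=snap('side')
up=lambda f:cv2.resize(f[:,:,::-1],(800,600),interpolation=cv2.INTER_CUBIC)
cv2.imwrite('pics/top1.png',up(a['frame']));cv2.imwrite('pics/side1.png',up(b['frame']))
for s in(a,b):print(ray(s,256,192)[0])
E
```

```text
pics
[ 321.89978695  -53.34545024 1061.39306728]
[457.80396635 835.44548447 772.58444257]
```

View pics/top1.png

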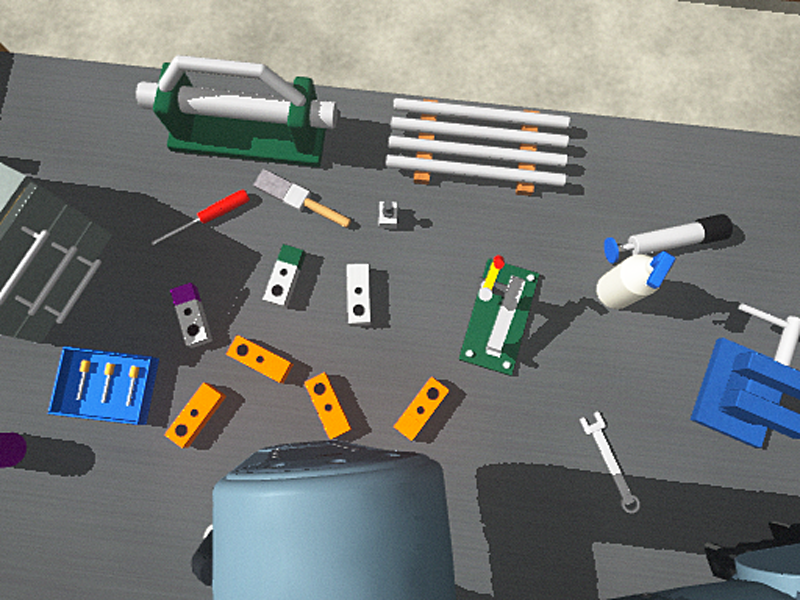

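View pics/side1.png

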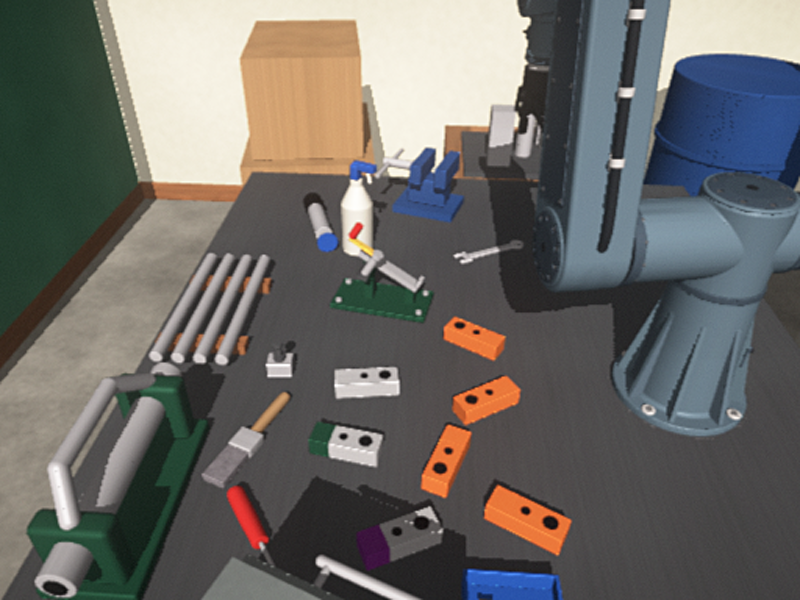

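Candidates (top image, 800 px scale): purple-ended block at (190,315), green-ended at (284,275), bare at (358,294), and four oranges at (260,358), (328,405), (195,414), (421,408). Only the first has a purple end, so it fits. The stand is at (500,318), with the bar rising toward the top of the picture. I'll confirm this in an enlarged crop.

Run:
```python
from h import *
a=load('top')['frame'][:,:,::-1]; b=load('side')['frame'][:,:,::-1]
c=lambda f,x,y,w,h,k:cv2.resize(f[y:y+h,x:x+w],None,fx=k,fy=k,interpolation=cv2.INTER_CUBIC)
# top block x100..150,y175..235 ; stand x285..355,y155..245 ; k=6
A=c(a,100,175,50,60,6);B=c(a,290,158,60,90,6); C=c(b,205,135,80,75,5)
o=np.zeros((600,800,3),np.uint8);o[:360,:300]=A;o[:540,300:660]=B
cv2.imwrite('pics/crop1.png',o);cv2.imwrite('pics/crop2.png',cv2.resize(c(b,205,135,80,75,1),None,fx=8,fy=8,interpolation=cv2.INTER_CUBIC))
```

```text
(no output)
```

View pics/crop1.png

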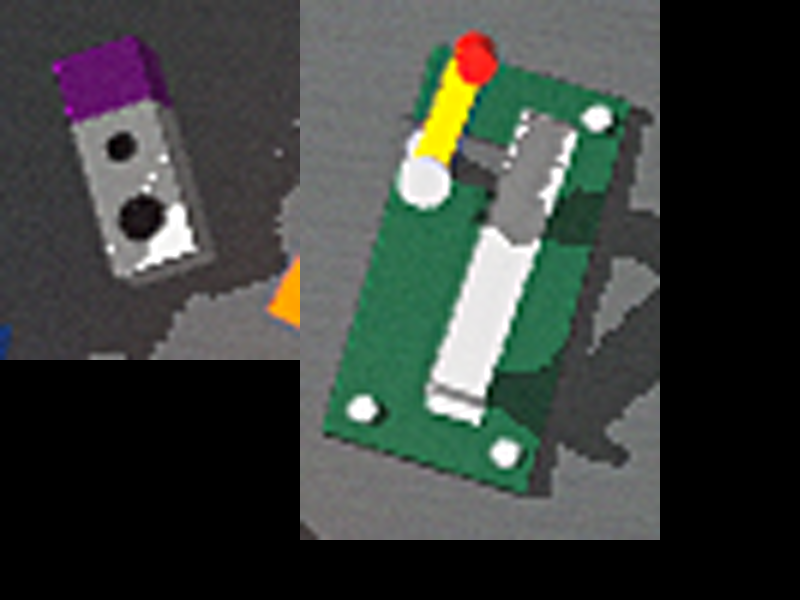

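View pics/crop2.png

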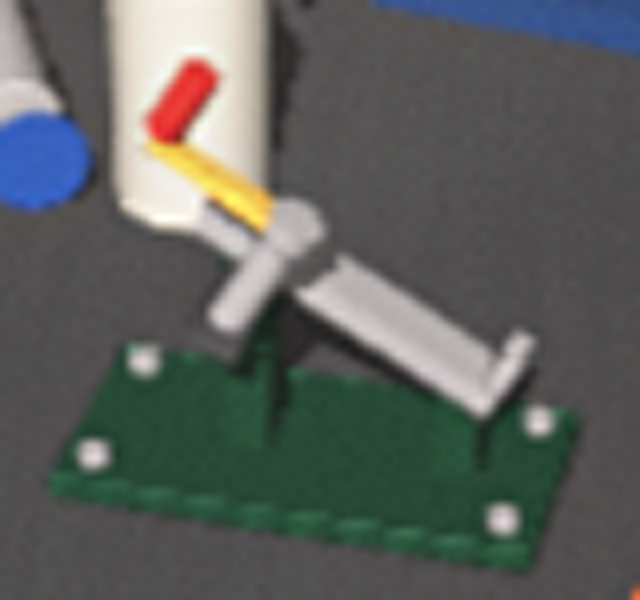

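Crop 1 confirms the block: the purple end is at its upper left in the top view. The stand's bar has its lip at the lower end and the post to the left, with the keeper pointing uphill. Next I fit the poses.

```bash
cat > fit.py <<'E'
from h import *
from scipy.optimize import least_squares
T=load('top');S=load('side')
def Rst(p):
    c,s=np.cos(p[2]),np.sin(p[2]);Z=np.array([[c,-s,0],[s,c,0],[0,0,1]])
    a=np.radians(30);Y=np.array([[np.cos(a),0,-np.sin(a)],[0,1,0],[np.sin(a),0,np.cos(a)]])
    return Z@Y
t=lambda u,v:((u-300+.5)/6-.5+290,(v+.5)/6-.5+158)
sd=lambda u,v:((u+.5)/8-.5+205,(v+.5)/8-.5+135)
tp=[((-8,12,16),t(427,409)),((-8,-12,16),t(482,424)),((130,12,0),t(527,110)),((130,-12,0),t(578,127)),((100,48,41),t(424,183))]
sp=[((100,48,41),sd(298,215)),((-8,12,16),sd(515,338)),((-8,-12,16),sd(533,340))]
def res(p,f=False):
    W=lambda q:np.array([p[0],p[1],60+0*p[0]])+Rst(p)@np.array(q,float)
    r=[proj(T,W(q))[0]-u for q,u in tp]+[.5*(proj(S,W(q))[0]-u) for q,u in sp]
    return np.ravel(r)
if __name__=='__main__':
    g=onz(T,*t(460,390),60);far=onz(T,*t(552,118),125)
    p0=[g[0],g[1],np.arctan2(*(far-g)[[1,0]])]
    r=least_squares(res,p0);print(p0,r.x,r.fun.reshape(-1,2).round(2));np.save('rest.npy',r.x)
    # base corners
    print([onz(T,*t(*q),12).round(1) for q in((438,45),(632,100),(530,493),(325,432))])
    b=lambda u,v:((u+.5)/6-.5+100,(v+.5)/6-.5+175)
    q=[onz(T,*b(*k),32)for k in((54,65),(133,38),(195,248),(113,276))]
    q=np.array(q);print(q.round(1),[np.linalg.norm(q[i]-q[(i+1)%4]).round(1) for i in range(4)])
    d=(q[0]+q[1]-q[2]-q[3]);print('block',q.mean(0),np.arctan2(d[1],d[0]))
    # knob
    p=r.x
    for n,u,z in(('top',(T,t(475,57)),0),):
        pass
    W=lambda q:np.array([p[0],p[1],60])+Rst(p)@np.array(q,float)
    for k in(0,.1,.2,.3,.4):
        kt=W((100+60*np.cos(k),48-60*np.sin(k),38+3+34)); print(k,(proj(T,kt)[0]-t(476,52)).round(1),(proj(S,kt)[0]-sd(202,75)).round(1))
    s=sense();print(s)
E
python3 fit.py
```

```text
[np.float64(470.93654266298364), np.float64(-211.11869535618357), np.float64(-0.17297559120220127)] [ 4.72169073e+02 -2.11471793e+02 -1.72685415e-01] [[ 0.57 -0.05]
 [ 0.05 -0.01]
 [-0.39  0.56]
 [ 0.05  0.27]
 [ 0.11 -0.52]
 [-0.38  0.37]
 [ 0.12  1.73]
 [-0.26 -0.46]]
[array([ 646.5, -194.1,   12. ]), array([ 629.7, -290.5,   12. ]), array([ 433.3, -255.4,   12. ]), array([ 450.8, -156.8,   12. ])]
[[512.9 381.   32. ]
 [530.3 346.2  32. ]
 [434.2 298.8  32. ]
 [416.8 334.3  32. ]] [np.float64(38.8), np.float64(107.1), np.float64(39.5), np.float64(106.9)]
block [473.55539854 340.07564962  32.        ] 0.45583504429039173
0 [-1.   2.2] [-0.5 -0.7]
0.1 [1.3 3. ] [ 0.2 -1.6]
0.2 [3.6 4. ] [ 1.  -2.4]
0.3 [5.8 5.3] [ 1.9 -3.1]
0.4 [7.8 6.7] [ 3.  -3.6]
{'clock': 0.1, 'joint_positions': array([-1.37429566e+00,  1.81496572e-01,  1.60791716e+00,  6.90888212e-06,
        1.35383052e+00, -2.06311883e-01]), 'joint_velocities': array([-1.22429884e-05, -1.19350866e-03, -3.52321251e-03,  7.52490410e-04,
        6.05782286e-04,  3.18328561e-05]), 'effort': array([ 1.10849262e-03, -4.45878446e+01, -3.52239883e+01, -1.17818495e-04,
        4.21494435e-03, -2.16466145e-05]), 'ee_pos': array([ 225.31385171, -528.45976765,  230.45306815]), 'ee_rot': array([-3.13997746e+00, -3.44933055e-04,  4.02810774e-01]), 'force': array([ 0.03787416, -0.01053768,  0.03831477]), 'moment': array([ 0.00714434,  0.00683965, -0.04612612]), 'finger_force': 0.0, 'gripper_width': 85.38266852264134}
```

```bash
cat > plan.py <<'E'
from h import *
from scipy.spatial.transform import Rotation as Ro
def tgt(pos,yaw,pitch=0):  # tool x along heading yaw, tilted up by pitch
    a=pitch;c,s=np.cos(yaw),np.sin(yaw)
    x=np.array([c*np.cos(a),s*np.cos(a),np.sin(a)]);z=np.array([c*np.sin(a),s*np.sin(a),-np.cos(a)])
    return np.array(pos,float),np.c_[x,np.cross(z,x),z]
def plan(P,R,n,state=None):
    s=sense();p=np.array(s['ee_pos']);R0=rpy(s['ee_rot'])
    rv=Ro.from_matrix(R0.T@R).as_rotvec()/n; print('from',p.round(1),'d',(P-p).round(1),'rot/row deg',np.degrees(rv).round(2))
    print('rows, turn const:',(np.degrees(rv)/30).round(4))
    for i in range(n):
        Ri=R0@Ro.from_rotvec(rv*(i+1)).as_matrix()
        print((Ri.T@((P-p)/n)/750).round(4))
E
python3 - <<'E'
from plan import *
plan(*tgt((440,-220,330),-.17),10)
E
```

```text
from [ 225.3 -528.5  230.5] d [214.7 308.5  99.5] rot/row deg [-0.01  0.    3.28]
rows, turn const: [-0.0003  0.      0.1094]
[ 0.0409 -0.029  -0.0132]
[ 0.0391 -0.0313 -0.0132]
[ 0.0373 -0.0335 -0.0132]
[ 0.0353 -0.0356 -0.0132]
[ 0.0332 -0.0375 -0.0132]
[ 0.031  -0.0394 -0.0132]
[ 0.0287 -0.0411 -0.0133]
[ 0.0263 -0.0427 -0.0133]
[ 0.0238 -0.0441 -0.0133]
[ 0.0213 -0.0454 -0.0133]
```

Call:
servo_tool:
  steps:
    - [[0,0,0.1094,0.0409,-0.029,-0.0132,1],[0,0,0.1094,0.0391,-0.0313,-0.0132,1],[0,0,0.1094,0.0373,-0.0335,-0.0132,1],[0,0,0.1094,0.0353,-0.0356,-0.0132,1],[0,0,0.1094,0.0332,-0.0375,-0.0132,1],[0,0,0.1094,0.031,-0.0394,-0.0132,1],[0,0,0.1094,0.0287,-0.0411,-0.0132,1],[0,0,0.1094,0.0263,-0.0427,-0.0132,1],[0,0,0.1094,0.0238,-0.0441,-0.0132,1],[0,0,0.1094,0.0213,-0.0454,-0.0132,1]]

```text
clock: 1.1
ee_pos: [422.5, -207.0, 330.4]
ee_rot: [-3.141, 0.0, -0.173]
force: [-0.3, -0.3, 0.2]
gripper_width: 85.3
finger_force: 0.0
```

Run:
```python
from plan import *
s=sense();print(s['ee_pos'],s['ee_rot'],np.abs(s['joint_velocities']).max())
w=snap('wrist');f=w['frame'][:,:,::-1].copy()
f=cv2.resize(f,(800,600),interpolation=cv2.INTER_CUBIC)
from fit import Rst
p=np.load('rest.npy')
for q in[(130,12,0),(130,-12,0),(-8,12,16),(-8,-12,16),(0,12,0),(0,-12,0),(100,48,41)]:
    u=proj(w,np.array([p[0],p[1],60])+Rst(p)@np.array(q,float))[0]; print(q,(u*800/512).round(1))
    cv2.drawMarker(f,tuple(int(round(x*800/512)) for x in u),(255,0,255),cv2.MARKER_CROSS,14,1)
cv2.imwrite('pics/w1.png',f)
plan(*tgt((473.5,340,160),.456),12)
```

```text
[ 422.49340834 -207.04174949  330.44919068] [-3.14141782e+00  3.06901670e-04 -1.72507485e-01] 1.372611264413068
(130, 12, 0) [364.4  27.2]
(130, -12, 0) [399.7  27.2]
(-8, 12, 16) [370.  210.5]
(-8, -12, 16) [397.4 210.5]
(0, 12, 0) [370.3 192.5]
(0, -12, 0) [397.3 192.5]
(100, 48, 41) [309.8  96.8]
from [ 425.2 -203.2  332.4] d [  48.3  543.2 -172.4] rot/row deg [-0.01 -0.02 -3.  ]
rows, turn const: [-0.0002 -0.0006 -0.1   ]
[-0.0019 -0.0605  0.0193]
[ 0.0012 -0.0605  0.0193]
[ 0.0044 -0.0604  0.0193]
[ 0.0076 -0.0601  0.0192]
[ 0.0107 -0.0596  0.0192]
[ 0.0138 -0.059   0.0192]
[ 0.0169 -0.0582  0.0192]
[ 0.0199 -0.0572  0.0192]
[ 0.0229 -0.0561  0.0192]
[ 0.0258 -0.0548  0.0192]
[ 0.0286 -0.0534  0.0192]
[ 0.0314 -0.0518  0.0192]
```

View pics/w1.png

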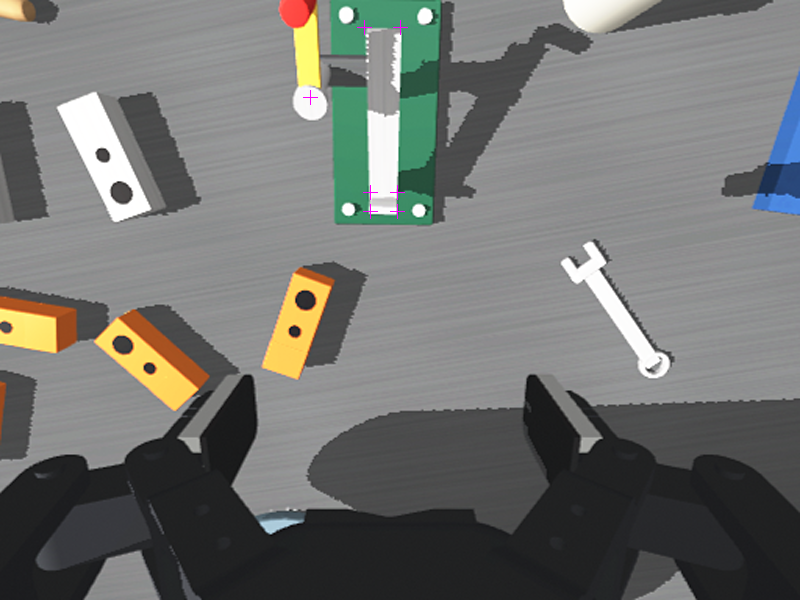

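The wrist picture shows the bar at (383,120), lip at (383,205), pivot cap at (310,103), and the red knob at (295,12). The projected crosses agree to within about 3 mm. Shifts act in the axes before that row's turn, so I correct the planner and go above the block.

```bash
sed -i 's/rv\*(i+1)/rv*i/' plan.py
python3 - <<'E'
from plan import *
plan(*tgt((465,337,160),.456),13)
E
```

```text
from [ 425.2 -203.2  332.4] d [  39.8  540.2 -172.4] rot/row deg [-0.   -0.02 -2.77]
rows, turn const: [-0.0002 -0.0006 -0.0923]
[-0.0055 -0.0552  0.0178]
[-0.0028 -0.0554  0.0178]
[-0.0002 -0.0555  0.0178]
[ 0.0025 -0.0555  0.0178]
[ 0.0052 -0.0553  0.0178]
[ 0.0079 -0.055   0.0178]
[ 0.0105 -0.0545  0.0178]
[ 0.0132 -0.054   0.0177]
[ 0.0158 -0.0533  0.0177]
[ 0.0183 -0.0524  0.0177]
[ 0.0208 -0.0515  0.0177]
[ 0.0233 -0.0504  0.0177]
[ 0.0257 -0.0492  0.0177]
```

Call:
servo_tool:
  steps:
    - [[0,0,-0.0923,-0.0055,-0.0552,0.0178,1],[0,0,-0.0923,-0.0028,-0.0554,0.0178,1],[0,0,-0.0923,-0.0002,-0.0555,0.0178,1],[0,0,-0.0923,0.0025,-0.0555,0.0178,1],[0,0,-0.0923,0.0052,-0.0553,0.0178,1],[0,0,-0.0923,0.0079,-0.055,0.0178,1],[0,0,-0.0923,0.0105,-0.0545,0.0178,1],[0,0,-0.0923,0.0132,-0.054,0.0178,1],[0,0,-0.0923,0.0158,-0.0533,0.0178,1],[0,0,-0.0923,0.0183,-0.0524,0.0178,1]]

```text
clock: 2.15
ee_pos: [451.2, 208.4, 196.0]
ee_rot: [3.142, 0.0, 0.316]
force: [1.1, -1.4, 0.7]
gripper_width: 85.5
finger_force: 0.0
```

Call:
servo_tool:
  steps:
    - [[0,0,-0.0923,0.0208,-0.0515,0.0178,1],[0,0,-0.0923,0.0233,-0.0504,0.0178,1],[0,0,-0.0923,0.0257,-0.0492,0.0178,1],[0,0,0,0,0,0,0.8],[0,0,0,0,0,0,0.8],[0,0,0,0,0,0,0.8],[0,0,0,0,0,0,0.8],[0,0,0,0,0,0,0.8],[0,0,0,0,0,0,0.8],[0,0,0,0,0,0,0.8]]

```text
clock: 3.15
ee_pos: [460.7, 331.0, 157.1]
ee_rot: [3.142, -0.001, 0.457]
force: [0.6, -0.0, 0.3]
gripper_width: 76.9
finger_force: 0.0
```

Run:
```python
from plan import *
w=snap('wrist');f=w['frame'][:,:,::-1].copy()
f=cv2.resize(f,(800,600),interpolation=cv2.INTER_CUBIC)
c=np.array([473.5,340]);x=np.array([np.cos(.456),np.sin(.456)]);y=np.array([-x[1],x[0]])
for a,b in((55,20),(55,-20),(-55,-20),(-55,20),(21,20),(21,-20)):
    u=proj(w,[*(c+a*x+b*y),32])[0]*800/512;print(a,b,u.round(1))
    cv2.drawMarker(f,tuple(int(round(k)) for k in u),(0,255,255),cv2.MARKER_CROSS,14,1)
cv2.imwrite('pics/w2.png',f)
```

```text
55 20 [350.3 167.3]
55 -20 [420.9 167.4]
-55 -20 [417.4 348.2]
-55 20 [354.3 348.2]
21 20 [351.6 227.7]
21 -20 [419.7 227.7]
```

View pics/w2.png

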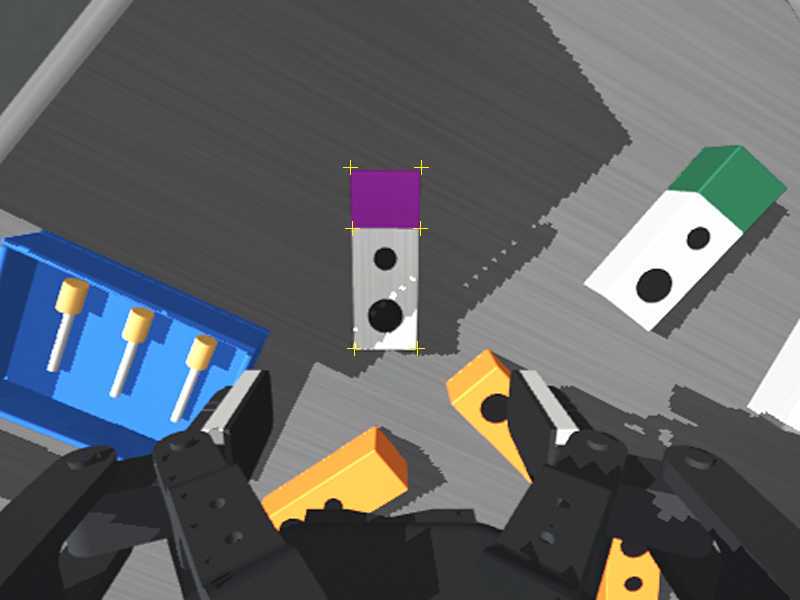

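The wrist picture shows the purple-ended block spanning (350–420, 168–349), and the predicted corners fit within 1 mm. Next I descend.

Call:
servo_tool:
  steps:
    - [[0,0,0,0.0198,-0.0033,0.0248,0.6],[0,0,0,0,0,0.0248,0.6],[0,0,0,0,0,0.0248,0.6],[0,0,0,0,0,0.0248,0.6],[0,0,0,0,0,0.0248,0.6],[0,0,0,0,0,0.0248,0.6],[0,0,0,0,0,0.0248,0.6],[0,0,0,0,0,0.0248,0.6],[0,0,0,0,0,0,0.6],[0,0,0,0,0,0,0.6]]

```text
clock: 4.2
ee_pos: [472.6, 340.1, 8.0]
ee_rot: [-3.142, 0.001, 0.458]
force: [-0.3, 0.5, 0.5]
gripper_width: 68.4
finger_force: 0.0
```

Call:
servo_tool:
  steps:
    - [[0,0,0,0,0,0.004,0.6],[0,0,0,0,0,0,-1],[0,0,0,0,0,0,-1],[0,0,0,0,0,0,-1],[0,0,0,0,0,0,-1],[0,0,0,0,0,0,-1],[0,0,0,0,0,0,-1],[0,0,0,0,0,0,-1],[0,0,0,0,0,0,-1],[0,0,0,0,0,0,-1]]
  force: 50

```text
clock: 5.2
ee_pos: [473.3, 340.5, 5.9]
ee_rot: [3.141, -0.001, 0.458]
force: [-0.4, -1.1, 6.1]
gripper_width: 39.4
finger_force: 53.0
```

Call:
servo_tool:
  steps:
    - [[0,0,0,0,0,-0.01,-1],[0,0,0,0,0,-0.03,-1],[0,0,0,0,0,-0.05,-1],[0,0,0,0,0,-0.06,-1],[0,0,0,0,0,-0.06,-1],[0,0,0,0,0,-0.06,-1],[0,0,0,0,0,-0.05,-1],[0,0,0,0,0,0,-1],[0,0,0,0,0,0,-1],[0,0,0,0,0,0,-1]]

```text
clock: 6.2
ee_pos: [471.0, 339.5, 242.0]
ee_rot: [-3.141, 0.005, 0.458]
force: [-1.2, 0.2, -4.9]
gripper_width: 39.0
finger_force: 51.9
```

Run:
```python
from plan import *
from fit import Rst
p=np.load('rest.npy')
W=lambda q:np.array([p[0],p[1],60])+Rst(p)@np.array(q,float)
print(W((58,0,5)),W((70,0,60)))
P=W((70,0,80));R=tgt(P,p[2],np.radians(30))[1]
print('wp',P);plan(P,R,15)
```

```text
[ 519.18866108 -219.67307419   93.33012702] [ 502.33541058 -216.73348562  146.96152423]
wp [ 492.48414169 -215.01520122  164.2820323 ]
from [471.  339.5 242. ] d [  21.5 -554.5  -77.7] rot/row deg [-0.63  1.95  2.36]
rows, turn const: [-0.0209  0.0651  0.0785]
[-0.0201  0.0451  0.007 ]
[-0.0184  0.0458  0.0068]
[-0.0168  0.0464  0.0067]
[-0.0151  0.047   0.0067]
[-0.0134  0.0475  0.0067]
[-0.0116  0.0479  0.0068]
[-0.0099  0.0483  0.007 ]
[-0.0081  0.0486  0.0072]
[-0.0064  0.0488  0.0075]
[-0.0046  0.049   0.0079]
[-0.0029  0.049   0.0083]
[-0.0012  0.049   0.0087]
[0.0006 0.0489 0.0092]
[0.0022 0.0488 0.0098]
[0.0039 0.0485 0.0105]
```

Call:
servo_tool:
  steps:
    - [[-0.0209,0.0651,0.0785,-0.0201,0.0451,0.007,-1],[-0.0209,0.0651,0.0785,-0.0184,0.0458,0.0068,-1],[-0.0209,0.0651,0.0785,-0.0168,0.0464,0.0067,-1],[-0.0209,0.0651,0.0785,-0.0151,0.047,0.0067,-1],[-0.0209,0.0651,0.0785,-0.0134,0.0475,0.0067,-1],[-0.0209,0.0651,0.0785,-0.0116,0.0479,0.0068,-1],[-0.0209,0.0651,0.0785,-0.0099,0.0483,0.007,-1],[-0.0209,0.0651,0.0785,-0.0081,0.0486,0.0072,-1],[-0.0209,0.0651,0.0785,-0.0064,0.0488,0.0075,-1],[-0.0209,0.0651,0.0785,-0.0046,0.049,0.0079,-1]]

```text
clock: 7.2
ee_pos: [485.0, -30.1, 189.6]
ee_rot: [3.105, -0.35, 0.047]
force: [0.4, 0.0, -5.5]
gripper_width: 38.9
finger_force: 52.2
```

Call:
servo_tool:
  steps:
    - [[-0.0209,0.0651,0.0785,-0.0029,0.049,0.0083,-1],[-0.0209,0.0651,0.0785,-0.0012,0.049,0.0087,-1],[-0.0209,0.0651,0.0785,0.0006,0.0489,0.0092,-1],[-0.0209,0.0651,0.0785,0.0022,0.0488,0.0098,-1],[-0.0209,0.0651,0.0785,0.0039,0.0485,0.0105,-1],[0,0,0,0,0,0,-1],[0,0,0,0,0,0,-1],[0,0,0,0,0,0,-1],[0,0,0,0,0,0,-1],[0,0,0,0,0,0,-1]]

```text
clock: 8.2
ee_pos: [494.7, -212.9, 166.3]
ee_rot: [-3.139, -0.528, -0.172]
force: [-0.4, 0.3, -3.7]
gripper_width: 39.4
finger_force: 52.9
```

```bash
cat > rel.py <<'E'
from plan import *
from fit import Rst
p=np.load('rest.npy');O=np.array([p[0],p[1],60]);RR=Rst(p)
def rel():
    s=sense();q=RR.T@(np.array(s['ee_pos'])-O);R=rpy(s['ee_rot']);Rd=tgt(O,p[2],np.radians(30))[1]
    print('tcp in rest',q.round(2),'rot err to target, tool deg',np.degrees(Ro.from_matrix(R.T@Rd).as_rotvec()).round(2),'F rest',(RR.T@np.array(s['force'])).round(1),s['gripper_width'])
E
python3 - <<'E'
from rel import *
rel()
s=snap('side');w=snap('wrist')
def box(I,f,c,Rb):
    pts=[c+Rb@np.array([a*55,b*20,d*16.]) for a in(-1,1) for b in(-1,1) for d in(-1,1)]
    return proj(I,pts)
c=RR.T
b=s['frame'][90:190,190:310,::-1];A=cv2.resize(b,None,fx=4,fy=4,interpolation=cv2.INTER_CUBIC)
B=cv2.resize(w['frame'][0:300,140:360,::-1],None,fx=1.4,fy=1.4)
o=np.zeros((600,800,3),np.uint8);o[:400,:480]=A;o[:B.shape[0],485:485+B.shape[1]]=B
cv2.imwrite('pics/pre.png',o)
E
```

```text
tcp in rest [72.58  2.44 80.9 ] rot err to target, tool deg [-0.19 -0.25  0.03] F rest [-2.3  0.2 -3. ] 39.41620075414039
```

View pics/pre.png

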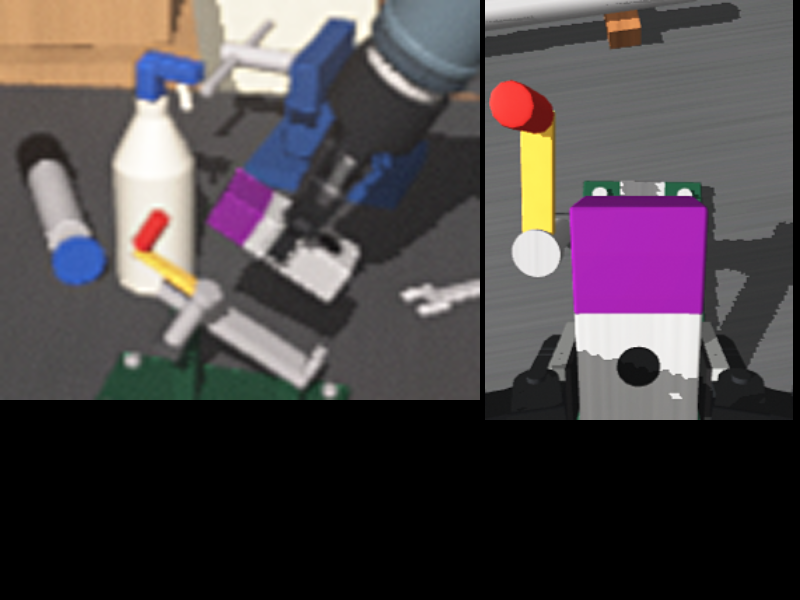

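Side crop: the block is held parallel to the bar with its purple end uphill at (235,210). Wrist crop: it is over the bar and clear of the keeper. Next I lower it.

Call:
servo_tool:
  steps:
    - [[0,-0.008,0,-0.008,0.0033,0.0133,-1],[0,0,0,-0.008,0,0.0133,-1],[0,0,0,0,0,0.0133,-1],[0,0,0,0,0,0.0133,-1],[0,0,0,0,0,0.0133,-1],[0,0,0,0,0,0.0133,-1],[0,0,0,0,0,0.0133,-1],[0,0,0,0,0,0,-1],[0,0,0,0,0,0,-1],[0,0,0,0,0,0,-1]]

```text
clock: 9.3
ee_pos: [518.5, -220.7, 100.3]
ee_rot: [-3.139, -0.525, -0.174]
force: [-0.4, 0.6, -4.7]
gripper_width: 39.3
finger_force: 52.8
```

Run:
```python
from rel import *
rel()
s=snap('side')
b=s['frame'][120:200,210:300,::-1];A=cv2.resize(b,None,fx=7,fy=7,interpolation=cv2.INTER_CUBIC)
cv2.imwrite('pics/pre2.png',A)
```

```text
tcp in rest [61.08 -1.14 11.3 ] rot err to target, tool deg [-0.12 -0.06 -0.05] F rest [-2.8  0.5 -3.9] 39.28458165888584
```

View pics/pre2.png

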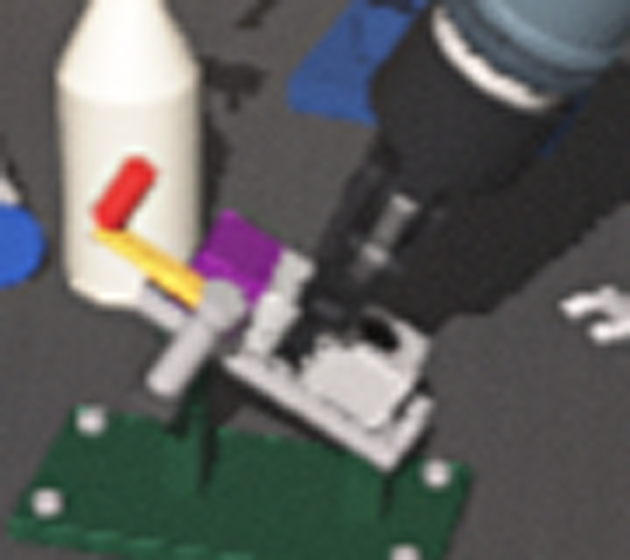

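The block hangs just above the bar with its plain end just uphill of the lip at (415,415). I lower slowly, watching the force.

Call:
servo_tool:
  steps:
    - [[0,0,0,0,-0.0013,0.0013,-1],[0,0,0,0,0,0.0013,-1],[0,0,0,0,0,0.0013,-1],[0,0,0,0,0,0.0013,-1],[0,0,0,0,0,0.0013,-1],[0,0,0,0,0,0,-1],[0,0,0,0,0,0,-1],[0,0,0,0,0,0,-1],[0,0,0,0,0,0,-1],[0,0,0,0,0,0,-1]]

```text
clock: 10.35
ee_pos: [520.7, -220.0, 96.2]
ee_rot: [-3.139, -0.524, -0.173]
force: [-11.3, 3.0, 7.8]
gripper_width: 39.5
finger_force: 55.1
```

```bash
python3 -c "
from rel import *
rel()"
```

```text
tcp in rest [ 6.076e+01 -6.000e-02  6.740e+00] rot err to target, tool deg [-0.14 -0.03 -0.04] F rest [-6.1  1.  12.6] 39.543212979721524
```

Call:
servo_tool:
  steps:
    - [[0,0,0,0,0,-0.001,-1],[0,0,0,-0.001,0,0,-1],[0,0,0,-0.001,0,0,-1],[0,0,0,-0.001,0,0,-1],[0,0,0,-0.001,0,0,-1],[0,0,0,0,0,0,-1],[0,0,0,0,0,0,-1],[0,0,0,0,0,0,-1],[0,0,0,0,0,0,-1],[0,0,0,0,0,0,-1]]

```text
clock: 11.35
ee_pos: [518.0, -219.5, 94.9]
ee_rot: [-3.139, -0.524, -0.174]
force: [0.3, -0.4, -3.9]
gripper_width: 39.0
finger_force: 53.0
```

```bash
python3 -c "
from rel import *
rel()"
```

```text
tcp in rest [ 5.768e+01 -4.000e-02  6.940e+00] rot err to target, tool deg [-0.13 -0.03 -0.07] F rest [-1.6 -0.4 -3.5] 39.04366469063417
```

Call:
servo_tool:
  steps:
    - [[0,0,0,-0.001,0,0,-1],[0,0,0,-0.001,0,0,-1],[0,0,0,-0.001,0,0,-1],[0,0,0,-0.0005,0,0,-1],[0,0,0,0,0,0,-1],[0,0,0,0,0,0,-1],[0,0,0,0,0,0,-1],[0,0,0,0,0,0,-1],[0,0,0,0,0,0,-1],[0,0,0,0,0,0,-1]]

```text
clock: 12.35
ee_pos: [515.7, -219.1, 93.6]
ee_rot: [-3.139, -0.524, -0.174]
force: [-0.0, -0.3, -5.2]
gripper_width: 39.2
finger_force: 53.0
```

```bash
python3 -c "
from rel import *
rel()"
```

```text
tcp in rest [55.11 -0.07  6.96] rot err to target, tool deg [-0.13 -0.03 -0.06] F rest [-2.6 -0.3 -4.5] 39.18859952786707
```

Call:
servo_tool:
  steps:
    - [[0,0,0,-0.001,0,0,-1],[0,0,0,-0.001,0,0,-1],[0,0,0,-0.0007,0,0,-1],[0,0,0,0,0,0,-1],[0,0,0,0,0,0,-1],[0,0,0,0,0,0,-1],[0,0,0,0,0,0,-1],[0,0,0,0,0,0,-1],[0,0,0,0,0,0,-1],[0,0,0,0,0,0,-1]]

```text
clock: 13.35
ee_pos: [514.1, -218.9, 92.7]
ee_rot: [-3.139, -0.524, -0.174]
force: [1.8, 0.6, -3.8]
gripper_width: 39.2
finger_force: 53.0
```

```bash
python3 -c "
from rel import *
rel()"
```

```text
tcp in rest [53.21 -0.08  6.99] rot err to target, tool deg [-0.13 -0.04 -0.07] F rest [-0.4  0.9 -4.1] 39.182515188282224
```

Call:
servo_tool:
  steps:
    - [[0,0,0,-0.0007,0,0,-1],[0,0,0,-0.0007,0,0,-1],[0,0,0,-0.0007,0,0,-1],[0,0,0,0,0,0,-1],[0,0,0,0,0,0,-1],[0,0,0,0,0,0,-1],[0,0,0,0,0,0,-1],[0,0,0,0,0,0,-1],[0,0,0,0,0,0,-1],[0,0,0,0,0,0,-1]]

```text
clock: 14.35
ee_pos: [513.8, -219.0, 92.9]
ee_rot: [-3.139, -0.527, -0.175]
force: [6.4, 1.7, -2.5]
gripper_width: 38.9
finger_force: 52.8
```

```bash
python3 -c "
from rel import *
rel()
s=snap('side')
b=s['frame'][130:200,215:295,::-1];A=cv2.resize(b,None,fx=8,fy=8,interpolation=cv2.INTER_CUBIC)
cv2.imwrite('pics/seat.png',A)"
```

```text
tcp in rest [53.09 -0.27  7.31] rot err to target, tool deg [-0.1  -0.17 -0.1 ] F rest [ 3.9  2.8 -5.2] 38.857337189341884
```

View pics/seat.png

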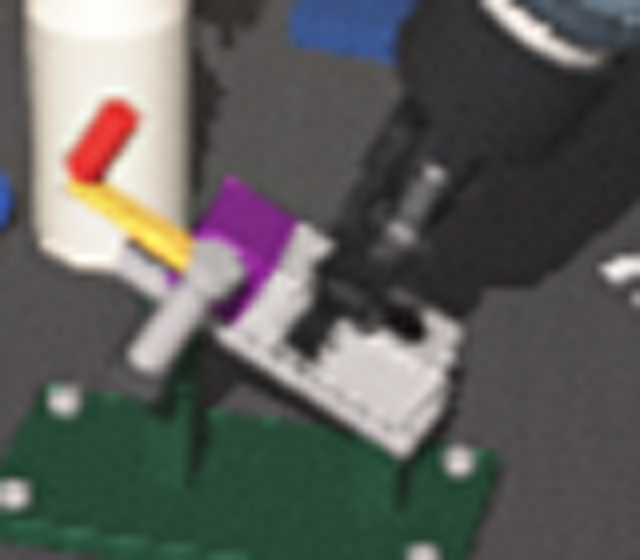

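The force rose and motion stopped at x≈53, so the block is against the lip. Lower the last 0.6 mm and release.

Call:
servo_tool:
  steps:
    - [[0,0,0,0.0005,0,0.0005,-1],[0,0,0,0,0,0.0005,-1],[0,0,0,0,0,0,-1],[0,0,0,0,0,0,-0.04],[0,0,0,0,0,0,0.0],[0,0,0,0,0,0,0.1],[0,0,0,0,0,0,0.2],[0,0,0,0,0,0,0.3],[0,0,0,0,0,0,0.4],[0,0,0,0,0,0,0.5]]

```text
clock: 15.4
ee_pos: [513.3, -218.7, 91.2]
ee_rot: [-3.139, -0.524, -0.174]
force: [0.1, 0.3, 0.3]
gripper_width: 63.6
finger_force: 0.0
```

```bash
python3 -c "
from rel import *
rel()"
```

```text
tcp in rest [ 5.178e+01 -2.000e-02  6.180e+00] rot err to target, tool deg [-0.13 -0.02 -0.07] F rest [0.2 0.3 0.2] 63.59538896463165
```

Call:
servo_tool:
  steps:
    - [[0,0,0,0,0,-0.005,0.5],[0,0,0,0,0,-0.01,0.5],[0,0,0,0,0,-0.03,0.5],[0,0,0,0,0,-0.04,0.5],[0,0,0,0,0,-0.04,0.5],[0,0,0,0,0,-0.04,0.5],[0,0,0,0,0,-0.03,0.5],[0,0,0,0,0,0,0.5],[0,0,0,0,0,0,0.5],[0,0,0,0,0,0,0.5]]

```text
clock: 16.4
ee_pos: [441.0, -206.0, 216.9]
ee_rot: [-3.137, -0.523, -0.175]
force: [0.6, -0.2, -0.1]
gripper_width: 64.1
finger_force: 0.0
```

```bash
cat > chk.py <<'E'
from rel import *
rel()
s=snap('side');w=snap('wrist')
def draw(I,k):
    f=cv2.resize(I['frame'][:,:,::-1],None,fx=k,fy=k,interpolation=cv2.INTER_CUBIC)
    pts=[O+RR@np.array([55+a*55,b*20,d]) for a,b,d in((-1,-1,32),(-1,1,32),(1,1,32),(1,-1,32),(-1,1,0),(1,1,0))]
    kn=[O+RR@np.array([160,48,75.]),O+RR@np.array([100,48,41.])]
    for u in proj(I,pts+kn): cv2.circle(f,tuple(int(round((x+.5)*k-.5)) for x in u),2,(0,255,255),-1)
    return f
k=4;A=draw(s,k)[130*k:200*k,210*k:300*k];B=draw(w,1.0)
B=B[0:384,50:490]
o=np.zeros((600,800,3),np.uint8);o[:A.shape[0],:A.shape[1]]=A;o[:384,360:800]=B
cv2.imwrite('pics/fin.png',o)
E
python3 chk.py
```

```text
tcp in rest [ 5.101e+01 -1.000e-02  1.517e+02] rot err to target, tool deg [-0.18  0.04 -0.1 ] F rest [ 0.5 -0.1 -0.4] 64.0727529395089
```

View pics/fin.png

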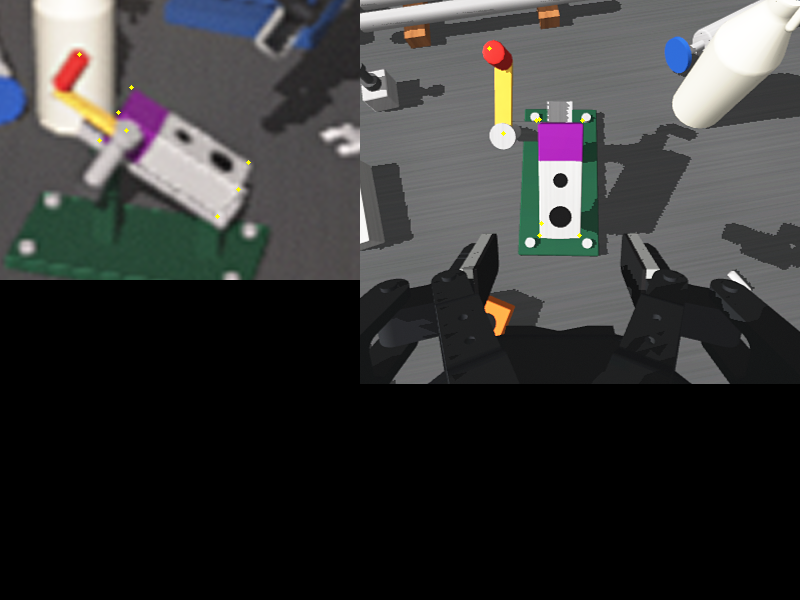

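The last picture shows the block seated flat, purple end uphill and centred, with the plain end at the lip (560,238). The cap is at (503,137) and the knob top at (495,48), which puts the keeper at about 0.08 rad. The rest's true origin is about 2 mm downhill of my estimate. Next I go above the knob.

Call:
servo_tool:
  steps:
    - [[0,0,0,0.0285,-0.0115,0.0125,0],[0,0,0,0.0285,-0.0115,0.0125,0],[0,0,0,0.0285,-0.0115,0.0125,0],[0,0,0,0.0285,-0.0115,0.0125,0],[0,0,0,0.0285,-0.0115,0.0125,0],[0,0,0,0,0,0,0],[0,0,0,0,0,0,0],[0,0,0,0,0,0,0],[0,0,0,0,0,0,0],[0,0,0,0,0,0,0]]

```text
clock: 17.5
ee_pos: [562.3, -184.2, 230.8]
ee_rot: [-3.139, -0.524, -0.175]
force: [-0.2, 0.5, 0.4]
gripper_width: 43.1
finger_force: 0.0
```

```bash
python3 -c "
from rel import *
rel();print(sense()['joint_positions'])
w=snap('wrist');f=w['frame'].astype(int)
m=(f[...,0]>150)&(f[...,1]<70)&(f[...,2]<70)
n,l,st,c=cv2.connectedComponentsWithStats(m.astype(np.uint8));print(st[1:][st[1:,4]>40],c[1:][st[1:,4]>40])
for th in(0,.1,.2):
  print(th,proj(w,[O+RR@np.array([98+60*np.cos(th),48-60*np.sin(th),h]) for h in(42,76)]).round(0).tolist())
"
```

```text
tcp in rest [158.28  42.35 105.88] rot err to target, tool deg [-0.11 -0.02 -0.11] F rest [-0.1  0.4  0.5] 43.06456927903732
[-0.6451395  -0.09938656  1.98907458  0.32410984  0.80418246  0.92693999]
[[233 197  23  35 525]] [[243.52      215.5047619]]
0 [[241.0, 205.0], [239.0, 221.0]]
0.1 [[249.0, 205.0], [249.0, 222.0]]
0.2 [[257.0, 206.0], [258.0, 223.0]]
```

Call:
servo_tool:
  steps:
    - [[0,0,0,0,-0.004,0,0],[0,0,0,0,0,0.0122,0],[0,0,0,0,0,0.0122,0],[0,0,0,0,0,0.0122,0],[0,0,0,0,0,0.0122,0],[0,0,0,0,0,0.0122,0],[0,0,0,0,0,0.0122,-0.1],[0,0,0,0,0,0,-0.48],[0,0,0,0,0,0,-0.48],[0,0,0,0,0,0,-0.48]]
  force: 20

```text
clock: 18.55
ee_pos: [590.6, -185.7, 183.8]
ee_rot: [-3.139, -0.525, -0.174]
force: [-0.4, -0.6, -1.2]
gripper_width: 22.0
finger_force: 0.0
```

Run:
```python
from rel import *
rel();s=sense();print(s['finger_force'])
q=RR.T@(np.array(s['ee_pos'])-O)
# arc: tool yaw follows th, n rows
n=16;th0=np.arctan2(48-q[1],q[0]-98);th1=1.60;d=(th1-th0)/n
print(th0,np.hypot(48-q[1],q[0]-98),'turn',np.degrees(d)/30)
cur=q[:2];yaw=0.
for i in range(n):
    th=th0+d*(i+1);t=np.array([98+60*np.cos(th),48-60*np.sin(th)]);v=t-cur;cur=t
    x=np.array([np.cos(yaw),-np.sin(yaw)]);y=np.array([-np.sin(yaw),-np.cos(yaw)])
    print((v@x/750).round(4),(v@y/750).round(4));yaw+=d
```

```text
tcp in rest [159.1   45.78  51.07] rot err to target, tool deg [-0.12 -0.06 -0.06] F rest [-0.9 -0.7 -0.9] 22.046591978920866
0.0
0.03639479200319795 61.144059137730686 turn 0.18664162342269167
-0.0022 0.0077
-0.0007 0.0078
-0.0007 0.0078
-0.0007 0.0078
-0.0007 0.0078
-0.0007 0.0078
-0.0007 0.0078
-0.0007 0.0078
-0.0007 0.0078
-0.0007 0.0078
-0.0007 0.0078
-0.0007 0.0078
-0.0007 0.0078
-0.0007 0.0078
-0.0007 0.0078
-0.0007 0.0078
```

Call:
servo_tool:
  steps:
    - [[0,0,0.1866,-0.0022,0.0077,0,-0.48],[0,0,0.1866,-0.0007,0.0078,0,-0.48],[0,0,0.1866,-0.0007,0.0078,0,-0.48],[0,0,0.1866,-0.0007,0.0078,0,-0.48],[0,0,0.1866,-0.0007,0.0078,0,-0.48],[0,0,0.1866,-0.0007,0.0078,0,-0.48],[0,0,0.1866,-0.0007,0.0078,0,-0.48],[0,0,0.1866,-0.0007,0.0078,0,-0.48],[0,0,0,0,0,0,-0.48],[0,0,0,0,0,0,-0.48]]

```text
clock: 19.55
ee_pos: [566.2, -223.7, 173.7]
ee_rot: [-2.754, -0.363, -1.025]
force: [0.7, -0.6, -0.6]
gripper_width: 22.2
finger_force: 0.0
```

Run:
```python
from rel import *
rel()
s=sense();q=RR.T@(np.array(s['ee_pos'])-O);print(np.arctan2(48-q[1],q[0]-98),np.hypot(48-q[1],q[0]-98),s['joint_positions'],s['finger_force'])
```

```text
tcp in rest [138.88   4.09  51.14] rot err to target, tool deg [-1.200e-01 -3.000e-02 -4.471e+01] F rest [ 0.4 -0.5 -0.9] 22.192752517441253
0.8211557105396394 59.98917614688011 [-0.71150443  0.02867712  1.99433913  0.41251558  0.70091326  1.55076661] 0.0
```

Call:
servo_tool:
  steps:
    - [[0,0,0.1866,-0.0007,0.0078,0,-0.48],[0,0,0.1866,-0.0007,0.0078,0,-0.48],[0,0,0.1866,-0.0007,0.0078,0,-0.48],[0,0,0.1866,-0.0007,0.0078,0,-0.48],[0,0,0.1866,-0.0007,0.0078,0,-0.48],[0,0,0.1866,-0.0007,0.0078,0,-0.48],[0,0,0.1866,-0.0007,0.0078,0,-0.48],[0,0,0.1866,-0.0007,0.0078,0,-0.48],[0,0,0,0,0.002,0,-0.48],[0,0,0,0,0,0,-0.48]]

```text
clock: 20.55
ee_pos: [526.2, -232.9, 151.9]
ee_rot: [-2.616, -0.004, -1.733]
force: [4.1, 0.2, 0.7]
gripper_width: 22.3
finger_force: 1.6
```

```bash
cat > kn.py <<'E'
from rel import *
rel()
s=sense();q=RR.T@(np.array(s['ee_pos'])-O);print(np.arctan2(48-q[1],q[0]-98),np.hypot(48-q[1],q[0]-98),s['joint_positions'],s['finger_force'])
from scipy.optimize import minimize_scalar
for n in('side','wrist','top'):
    w=snap(n);f=w['frame'].astype(int)
    m=(f[...,0]>140)&(f[...,1]<70)&(f[...,2]<70)
    k,l,st,c=cv2.connectedComponentsWithStats(m.astype(np.uint8));print(n,st[1:][st[1:,4]>15].tolist(),c[1:][st[1:,4]>15].round(1).tolist())
    for th in(1.2,1.4,1.5,1.57):print(th,proj(w,[O+RR@np.array([98+60*np.cos(th),48-60*np.sin(th),h]) for h in(42,76)]).round(0).tolist())
E
python3 kn.py
```

```text
tcp in rest [ 95.21 -11.83  51.1 ] rot err to target, tool deg [-1.800e-01 -4.000e-02 -8.939e+01] F rest [ 3.8  0.9 -1.4] 22.312737712795983
1.617456724080778 59.89756847468459 [-0.7925775  -0.00807238  2.08434923  0.48261252  0.68322422  2.1917157 ] 1.5746720507740974
side [[245, 144, 10, 11, 49], [145, 311, 27, 40, 412]] [[249.7, 148.8], [156.8, 330.3]]
1.2 [[240.0, 149.0], [246.0, 141.0]]
1.4 [[244.0, 151.0], [249.0, 143.0]]
1.5 [[245.0, 152.0], [251.0, 144.0]]
1.57 [[247.0, 152.0], [252.0, 145.0]]
wrist [[227, 254, 32, 25, 312]] [[241.4, 263.6]]
1.2 [[204.0, 244.0], [193.0, 277.0]]
1.4 [[224.0, 239.0], [217.0, 272.0]]
1.5 [[234.0, 238.0], [230.0, 270.0]]
1.57 [[242.0, 238.0], [240.0, 270.0]]
top [[127, 122, 32, 20, 254]] [[142.5, 131.3]]
1.2 [[334.0, 187.0], [335.0, 190.0]]
1.4 [[334.0, 191.0], [335.0, 195.0]]
1.5 [[334.0, 193.0], [334.0, 198.0]]
1.57 [[333.0, 195.0], [334.0, 199.0]]
```

The arm is at its stop, with about 4 N at the pad and the knob where about 1.57 rad predicts. Centre the cage, open, retract.

Call:
servo_tool:
  steps:
    - [[0,0,0,0,-0.004,0,-0.48],[0,0,0,0,0,0,-0.3],[0,0,0,0,0,0,-0.2],[0,0,0,0,0,0,-0.2],[0,0,0,0,0,-0.01,-0.2],[0,0,0,0,0,-0.03,-0.2],[0,0,0,0,0,-0.04,-0.2],[0,0,0,0,0,-0.04,-0.2],[0,0,0,0,0,-0.03,-0.2],[0,0,0,0,0,0,-0.2]]

```text
clock: 21.7
ee_pos: [472.7, -224.8, 253.6]
ee_rot: [-2.613, -0.006, -1.738]
force: [0.8, -1.4, 0.2]
gripper_width: 34.1
finger_force: 0.0
```

```bash
python3 kn.py
python3 - <<'E'
from rel import *
# purple blob position in side and wrist, before/after comparison
for n in('side','wrist'):
    f=load(n)['frame'].astype(int);m=(f[...,0]>70)&(f[...,2]>80)&(f[...,1]<50)&(abs(f[...,0]-f[...,2])<70)
    k,l,st,c=cv2.connectedComponentsWithStats(m.astype(np.uint8));print(n,st[1:][st[1:,4]>40].tolist())
    d=-2.
    print(proj(load(n),[O+RR@np.array([x+d,y,32.]) for x in(76,110) for y in(-20,20)]).round(0).tolist())
E
```

```text
tcp in rest [ 99.19 -13.08 166.25] rot err to target, tool deg [ -0.15  -0.32 -89.55] F rest [ 1.  -1.2 -0.3] 34.10565516714666
1.5513716591811402 61.08703601457902 [-0.88247254 -0.29841507  2.10500914  0.41172287  0.95819933  2.2499056 ] 0.0
side [[245, 144, 9, 11, 52], [145, 311, 27, 40, 412]] [[249.4, 148.6], [156.8, 330.3]]
1.2 [[240.0, 149.0], [246.0, 141.0]]
1.4 [[244.0, 151.0], [249.0, 143.0]]
1.5 [[245.0, 152.0], [251.0, 144.0]]
1.57 [[247.0, 152.0], [252.0, 145.0]]
wrist [[241, 185, 18, 18, 78]] [[250.3, 192.2]]
1.2 [[225.0, 192.0], [222.0, 203.0]]
1.4 [[237.0, 189.0], [236.0, 199.0]]
1.5 [[243.0, 188.0], [243.0, 199.0]]
1.57 [[248.0, 188.0], [248.0, 198.0]]
top [[127, 121, 32, 21, 257], [330, 193, 8, 9, 50]] [[142.5, 131.1], [333.5, 196.9]]
1.2 [[334.0, 187.0], [335.0, 190.0]]
1.4 [[334.0, 191.0], [335.0, 195.0]]
1.5 [[334.0, 193.0], [334.0, 198.0]]
1.57 [[333.0, 195.0], [334.0, 199.0]]
side []
[[252.0, 158.0], [249.0, 164.0], [243.0, 152.0], [240.0, 158.0]]
wrist [[240, 170, 33, 45, 813]]
[[273.0, 177.0], [272.0, 216.0], [238.0, 177.0], [238.0, 216.0]]
```

```bash
python3 -c "
from plant import manip
print(manip.close_job())"
```

```text
the job is handed in; nothing more can be done
None
```

The job is handed in, but no verdict came back: my last measurements have the purple-ended block seated on the bar against the lip, let go, and the keeper arm swung over it to its stop at about 1.57 rad.

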